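Register a bar blank in a punching jig and strike the leaning punch

TASK

Slide the loose brass bar on the punching jig up against both the long back rail and the green end block, so that it lies flush on both; then press the red spring plunger of the leaning punch all the way down to its stop for a moment and let it spring back, leaving the bar home and your gripper clear. Do not press the plunger before the bar is home, and leave the other things on the bench where they are.

Things in the scene. Friction and masses are not known exactly. Their poses are not given: they have to be found in the camera images.
- jig: Fixed punching jig on the bench: dark steel base plate 12 mm thick, x -80 to +65, y -152 to +133 mm in its own frame. Origin on the bench top; z up, x towards the back rail, y along the rail towards the end block. Bar home (flush on rail and block): the bar's origin is at x 30, y -15, z 12 mm in this frame.
- rail_face (a point): Middle of the foot of the back rail's bar-side face, in the jig's frame x 45, y -35, z 12 mm; axes as the jig's. The steel rail runs along y from -130 to +60 mm, is 14 mm thick and stands 16 mm above the plate. The bar's long edge must lie on this face.
- block_face (a point): Foot of the bar-side face of the green end block, in the jig's frame x 30, y 60, z 12 mm; axes as the jig's. Block x 0 to 60, y 60 to 120, top z 65 mm. The bar's end must lie on this face. In the block stands the punch: an aluminium sleeve 24 mm across leaning 35 degrees from vertical to +y (away from the bar), its low end 11 mm above the bar's top.
- hood (a point): Centre of the underside of the fixed grey lamp hood over the block: 85 mm (x) x 42 mm (y) x 24 mm, in the jig's frame x -13 to 73, y 66 to 108, z 212 to 236 mm, on a post behind the block (x 85, y 50). It leaves no room for a gripper upright over the plunger head; the way in along the leaning plunger axis is free.
- bar: Loose yellow brass bar blank, 30 mm (its x) x 150 mm (its y) x 15 mm thick, 0.4 to 0.7 kg, lying flat on the jig plate clear of both rail and block, turned up to 9 degrees. Origin: centre of its underside. It slides on the plate under a push of some 4 to 9 N; a firm push (up to 20 N) squares it against the stops.
- plunger (a joint): Travel of the red spring plunger of the punch along its leaning axis, m: 0 = up, 0.014 = fully down on its stop. A spring returns it by itself; about 4 N to start, 12 N at the stop. Its thin point does not push the bar.
- plunger_top (a point): Centre of the top face of the round red plunger head, 36 mm across, 14 mm thick; moves with the plunger. Its z axis is the plunger axis, up and out of the head, 35 degrees from vertical (leaning to the jig's +y); pressing goes along its -z. At rest it is at x 30, y 120, z 129 mm in the jig's frame.
- drift: Bystander: standing steel drift pin, 24 mm across, 85 mm tall, behind the back rail. Origin: on its underside. Leave it alone.
- hammer: Bystander: hammer lying on the bench between jig and robot. Origin: on its underside. Leave it alone.
- brush: Bystander: hand brush lying to the right of the jig (-y side). Origin: on its underside. Leave it alone.
- grinder: Bystander: pneumatic die grinder, black with a brass tail, lying to the left of the jig (+y side), 215 mm long, 44 mm high. Origin: on its underside. Leave it alone.
- can: Bystander: orange-labelled can, 60 mm across, 125 mm tall, in the row beyond the jig. Origin: on its underside. Leave it alone.
- mug: Bystander: blue mug, 80 mm across, 95 mm tall, in the row beyond the jig. Origin: on its underside. Leave it alone.
- jar: Bystander: amber glass jar, 72 mm across, 100 mm tall, in the row beyond the jig. Origin: on its underside. Leave it alone.

How it is judged:
By the outcome, as a careful person would: the job done as asked, in the order asked, and still so for the second after the job is handed in, with the robot touching nothing.
It also fails if it takes over 72 s, if anything falls off the work surface, if the arm or the gripper's body presses on something with over 40 N, if the wrist force passes 120 N, or if a joint passes its speed limit or range.

ROBOT

A 6-joint arm with a two-finger parallel gripper is mounted at the origin on the work surface. World frame = base frame: x ahead of the robot, y to its left, z up, the work surface at z = 0. Lengths are in m, angles in degrees, forces in N, time in s.
With the tool pointing down it reaches from about 0.4 to 0.825 m from the base axis. Payload 7 kg.
Tool frame: the origin (TCP) lies between the finger pads; the fingertips stand 22 mm ahead of it and the grasp point (between the pads) lies 3 mm ahead of it; z points along the fingers, y is the line along which they close (so a half turn about z gives the same grasp; the last joint's range is limited). The gripper opens to 88 mm and grips with 3 to 60 N. Pads are 19 mm wide; open, the fingers measure 130 mm over their backs; the gripper's body (78 mm by 193 mm) begins 47 mm behind the grasp point.
Start: joints at [-58.092, 20.546, 0.682, 0, -70.136, -16.507], TCP at [0.179, -0.651, 0.249] pointing down, gripper open.
Joint ranges: [-176.03, 176.03], [-82.01, 121.73], [-58.28, 71.71], [-173.87, 95.51], [-174.79, -0.11], [-173.66, 173.66]. Speed limits (degrees/s): [136.94, 136.94, 172.46, 180, 180, 180].

INTERFACE

Orientations are given as [roll, pitch, yaw] about the fixed x, y, z axes, in that order (R = Rz(yaw) Ry(pitch) Rx(roll)).
In Python, from plant import r, vision gives the robot as it stands.
- The arm moves only by the shell command python3 -m pendant 'ROWS' [FORCE]. ROWS is JSON, a list that holds one entry, the list of rows, each a list of 7 numbers: the shift along the tool's x, y, z scaled (see below), then the turn, a rotation vector about the tool's x, y, z scaled (see below), then the opening, from -1 (shut) to 1 (fully open). In form: [[[x, y, z, wx, wy, wz, fingers], ...]]. A call has exactly 8 rows; each row shifts and turns the commanded pose from where the row before left it, along the tool's axes as they then stand; what a row does not reach is not made up. The controller multiplies each number of a shift by 20 mm and each number of a turn by 4 degrees. A row lasts 1/10 s, in which the tool goes at most 50 mm and 8.59 degrees, less where a joint would pass 70% of its speed; a pose out of reach is approached as far as the arm can. A call with a number of a shift or a turn outside -1 to 1 is refused whole. A call with a gripper value outside its range is refused whole. The fingers move at their own pace and stop on an object; FORCE is the grip in N (left out, the last holds). Time passes only in rows, so rows that do not move let the fingers close, or fill a call up. It gives the time, the measured TCP pose, the force, the opening and the grip force at its end, in the units of the state.
- r.get_state(): the state, without advancing time (a new reading comes with each control period).
- vision.capture(name): name is "side" or "top"; returns a dict with "frame" (480x640x3 uint8, blue, green, red), "depth" (480x640 float32, m along the optical axis (not along the pixel's ray), 0 where there is no reading), "camera_matrix" (3x3 intrinsics, pixels), "extrinsics" (4x4, takes a point from world to camera coordinates). Camera axes: x right, y up, looking along -z (the intrinsics and any distortion apply to the point x, -y, -z); pixel columns grow to the right and rows downward; lengths in m; the calibration is good to about 2 mm. A picture is of the moment at which its call begins.
- r.close_job(): hands the job in; it is judged then, once.
The state is a dict: "time_s": time; "joints": joint angles; "qd": joint speeds; "joint_torque": joint torques, N m; "tcp_pos": TCP position; "eef_rot": TCP orientation; "contact_force": force on the tool from outside, world axes, zero at the start; "moment": the same for the moment, N m; "gripper_width": finger opening in m; "gripper_force": force on a finger pad.
Only numpy, scipy, OpenCV 4.12 (cv2) and the standard library are available. Lean on these libraries where they do the work, as an engineer would, in place of code of your own. Each camera call takes 0.05 s, during which the arm holds its last target. There are 200 camera calls.

## Working session

There is one attempt and no reset: what is moved stays moved. The work goes in short steps, Python scripts to look and compute and a shell command to move; the robot and the scene stay as the last step left them, time stands still between calls to the robot, and variables do not carry over. Pictures are saved under pics/ and viewed, at most 10 in all, crops included, and the job is handed in when it is done.

```bash
ls; mkdir -p pics
python3 - <<'E'
from plant import r, vision
import cv2,numpy as np
print(r.get_state())
for n in("side","top"):
    c=vision.capture(n); cv2.imwrite(f"pics/{n}0.png",c["frame"]); np.savez(f"pics/{n}0.npz",**c)
    print(n,c["camera_matrix"].tolist(),np.round(c["extrinsics"],4).tolist(),[k for k in c])
E
```

```text
pics
{'time_s': 0.0, 'joints': array([-5.80907913e+01,  2.05921394e+01,  6.33994488e-01, -1.96714402e-02,
       -7.01351270e+01, -1.65063599e+01]), 'qd': array([-0.04450431,  0.0846419 ,  0.09653262,  0.01199804, -0.01731298,
        0.08287431]), 'joint_torque': array([-5.86418191e-04, -5.82717741e+01,  2.93056029e+01,  6.99729234e+00,
        6.87827225e-03, -1.08739914e-04]), 'tcp_pos': array([ 0.17913465, -0.65033382,  0.24761779]), 'eef_rot': array([ 1.79905318e+02, -8.77287229e-03, -1.64603843e+02]), 'contact_force': array([-0.4281725 , -0.15408127,  0.74179704]), 'moment': array([-0.04904379, -0.00015233, -0.03641327]), 'gripper_force': 0.0, 'gripper_width': 0.08761491130860025}
side [[439.428403477176, 0.0, 317.2673415248043], [0.0, 439.428403477176, 245.45318845767682], [0.0, 0.0, 1.0]] [[0.9992, -0.039, 0.0122, -0.5766], [0.0119, 0.5641, 0.8256, -0.1143], [-0.0391, -0.8248, 0.5641, -0.8985], [0.0, 0.0, 0.0, 1.0]] ['frame', 'depth', 'camera_matrix', 'extrinsics']
top [[526.3540382574325, 0.0, 318.36445322319173], [0.0, 526.3540382574325, 234.23282132375195], [0.0, 0.0, 1.0]] [[0.0287, -0.9994, 0.0211, -0.0323], [0.9863, 0.0318, 0.1621, -0.5933], [-0.1626, 0.0161, 0.9866, -1.1735], [0.0, 0.0, 0.0, 1.0]] ['frame', 'depth', 'camera_matrix', 'extrinsics']
```

View pics/top0.png

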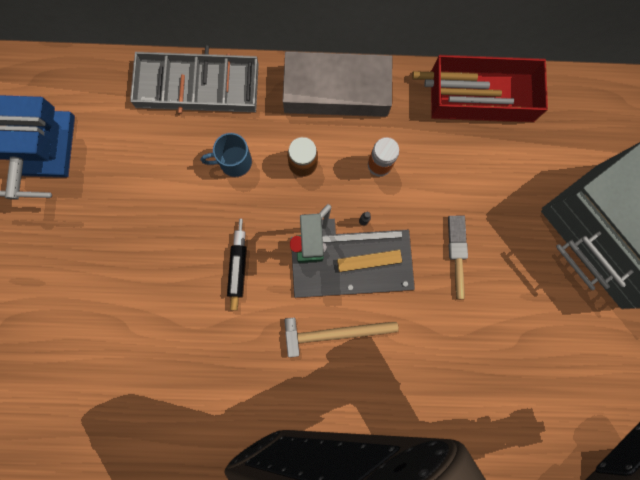

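View pics/side0.png

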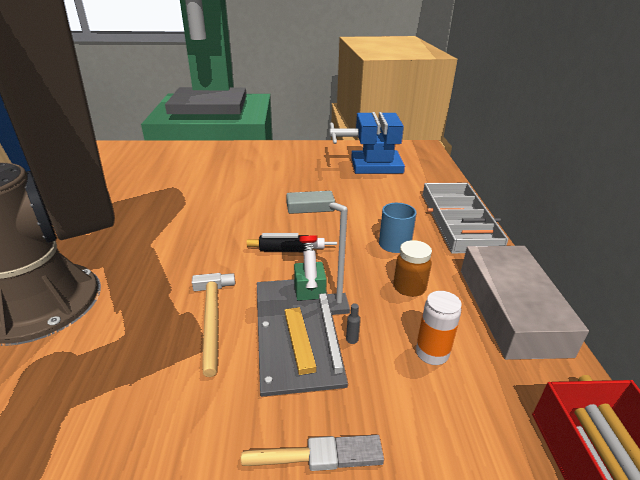

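The top view shows the bar at about (370,261), the rail at (362,237), the plate spanning (291–413, 230–297) and the hood at (312,235) with the red head peeking out at (296,244). The side view shows the bar at (300,340), the rail at (330,335), and the red head at (308,239).

```bash
cat > h.py <<'E'
import cv2,numpy as np
def load(n,k=0):
    return dict(np.load(f"pics/{n}{k}.npz"))
def ray(c,uv):
    K=c["camera_matrix"];E=c["extrinsics"];R=E[:3,:3];t=E[:3,3]
    uv=np.atleast_2d(uv).astype(float)
    d=np.c_[(uv[:,0]-K[0,2])/K[0,0],-(uv[:,1]-K[1,2])/K[1,1],-np.ones(len(uv))]
    return -R.T@t,d@R
def plane(c,uv,z):
    o,d=ray(c,uv);return o+d*((z-o[2])/d[:,2])[:,None]
def depth(c,uv):
    uv=np.atleast_2d(uv).astype(int);o,d=ray(c,uv);return o+d*c["depth"][uv[:,1],uv[:,0]][:,None]
def mask(c,lo,hi,roi):
    m=cv2.inRange(cv2.cvtColor(c["frame"],cv2.COLOR_BGR2HSV),lo,hi);q=np.zeros_like(m);x0,y0,x1,y1=roi;q[y0:y1,x0:x1]=m[y0:y1,x0:x1]
    n,l,s,_=cv2.connectedComponentsWithStats(q);i=1+np.argmax(s[1:,4]);return (l==i).astype(np.uint8)
def uvs(m): v,u=np.nonzero(m);return np.c_[u,v]
def rect(P):
    (c,s,a)=cv2.minAreaRect((P[:,:2]*1000).astype(np.float32))
    if s[0]<s[1]: s=s[::-1];a+=90
    return np.round(c,1),np.round(s,1),round((a+90)%180-90,2)   # mm, long-axis angle from x
def contour(m):
    return max(cv2.findContours(m,cv2.RETR_EXTERNAL,cv2.CHAIN_APPROX_NONE)[0],key=len)[:,0]
E
python3 - <<'E'
from h import *
t=load("top");s=load("side")
for c,n,roiB,roiP,roiR,roiG in((t,"top",(335,245,410,277),(285,225,420,300),(322,228,406,245),(285,230,302,255)),(s,"side",(280,300,320,380),(250,270,350,395),(318,292,345,375),(298,230,320,248))):
    hsv=cv2.cvtColor(c["frame"],cv2.COLOR_BGR2HSV)
    b=mask(c,(15,90,60),(35,255,255),roiB);D=depth(c,uvs(b))
    print(n,"bar",b.sum(),"z",np.round(np.percentile(D[:,2],[10,50,90]),4),rect(plane(c,contour(b),.027)))
    p=mask(c,(0,0,20),(180,70,115),roiP);D=depth(c,uvs(p));print(" plate",p.sum(),np.round(np.percentile(D[:,2],[10,50,90]),4),rect(plane(c,contour(p),.012)))
    q=mask(c,(0,0,130),(180,60,255),roiR);D=depth(c,uvs(q));print(" rail",q.sum(),np.round(np.percentile(D[:,2],[10,50,90]),4),rect(plane(c,contour(q),.028)))
    g=mask(c,(0,150,90),(6,255,255),roiG);D=depth(c,uvs(g));print(" red",g.sum(),D.mean(0),np.percentile(D,[10,90],axis=0).round(3).tolist())
    o=c["frame"].copy()
    for m,k in((b,(255,0,255)),(p,(0,255,0)),(q,(255,255,0)),(g,(255,0,0))): cv2.drawContours(o,[contour(m)[:,None]],-1,k,1)
    cv2.imwrite(f"pics/m_{n}.png",o)
a=cv2.imread("pics/m_top.png")[215:305,280:425];b=cv2.imread("pics/m_side.png")[225:400,245:355]
a=cv2.resize(a,None,fx=3,fy=3,interpolation=0);b=cv2.resize(b,None,fx=3,fy=3,interpolation=0)
o=np.zeros((540,780,3),np.uint8);o[:270,:435]=a;o[:525,440:770]=b;cv2.imwrite("pics/m.png",o)
E
```

```text
top bar 878 z [0.0245 0.0285 0.0321] (array([ 539.3, -135.9]), array([152.5,  32.5]), -79.67)
 plate 4987 [0.0107 0.014  0.0176] (array([547.1, -95.5]), array([283.6, 170.2]), -84.7)
 rail 452 [0.0263 0.03   0.0332] (array([ 596.5, -117.1]), array([188. ,  14.5]), -84.56)
 red 161 [0.5585588  0.03586414 0.12853543] [[0.546, 0.026, 0.124], [0.571, 0.045, 0.138]]
side bar 1188 z [0.0229 0.0274 0.0287] (array([ 538.6, -141.4]), array([161.6,  32.1]), -79.79)
 plate 6021 [0.0111 0.0126 0.014 ] (array([ 532.9, -100.4]), array([291. , 143.4]), -84.52)
 rail 633 [0.0266 0.0284 0.0298] (array([ 595.7, -121.8]), array([201.5,  16.7]), -84.56)
 red 113 [0.55813864 0.02738365 0.1285564 ] [[0.546, 0.017, 0.127], [0.57, 0.026, 0.138]]
```

View pics/m.png

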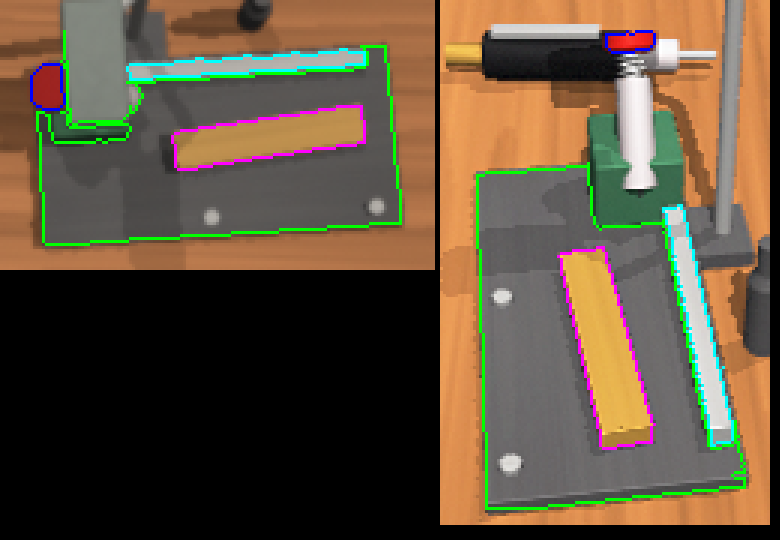

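```bash
cat >> h.py <<'E'
from scipy.spatial.transform import Rotation as Ro
YAW=5.44; O=np.array([.5412,-.0876,0]); RJ=Ro.from_euler('z',YAW,degrees=True).as_matrix()
def j2w(p): return O+RJ@(np.array(p)/1000)
def w2j(p): return RJ.T@(np.array(p)-O)*1000
def where(target=None,rpy=None):
    "state in jig mm; and remaining tool-frame shift (units of 20mm) and turn (units of 4deg)"
    from plant import r
    s=r.get_state();R=Ro.from_euler('xyz',s["eef_rot"],degrees=True)
    print("t",round(s["time_s"],2),"jig",w2j(s["tcp_pos"]).round(1),"rpy",s["eef_rot"].round(2),"F jig",(RJ.T@s["contact_force"]).round(1),"J",s["joints"].round(1),"w",round(s["gripper_width"],4))
    if target is not None: print(" shift units",(R.inv().apply(j2w(target)-s["tcp_pos"])/.02).round(2))
    if rpy is not None: print(" turn units",np.degrees((R.inv()*Ro.from_euler('xyz',rpy,degrees=True)).as_rotvec()/4).round(2))
E
python3 - <<'E'
from h import *
t=load("top")
print("screws",[w2j(p).round() for p in plane(t,[[350.3,287],[405.5,283.5]],.014)], depth(t,[[350,287],[405,283]])[:,2])
s=load("side")
print("screws",[w2j(p).round() for p in plane(s,[[265.5,324],[268.5,379]],.014)])
print("hammer",depth(t,[[292,335],[350,332]]).round(3))
# bar/rail edges by each view, jig frame
for c,roi in((t,(335,245,410,277)),):
    b=mask(c,(15,90,60),(35,255,255),roi);x=np.array(cv2.boxPoints(cv2.minAreaRect(contour(b).astype(np.float32))));print([w2j(p).round(1) for p in plane(c,x,.027)])
where([-46,-48,100],[180,0,-174.56])
E
```

```text
screws [array([-65.,   0.,  14.]), array([ -65., -131.,   14.])] [0.01406543 0.01479562]
screws [array([-66.,   2.,  14.]), array([ -66., -127.,   14.])]
hammer [[ 0.362  0.039  0.023]
 [ 0.372 -0.094  0.026]]
[array([ 3.1, 29.2, 27. ]), array([  16.3, -122.9,   27. ]), array([ -16.2, -124.8,   27. ]), array([-29.2,  26.7,  27. ])]
t 0.1 jig [-413.8 -525.9  247.8] rpy [ 1.7992e+02 -1.0000e-02 -1.6461e+02] F jig [-0.1  0.1 -0.2] J [-58.1  20.6   0.6  -0.  -70.1 -16.5] w 0.0874
 shift units [-22.25  20.35   7.41]
 turn units [ 0.02 -0.    2.49]
```

```bash
python3 -m pendant '[[[0,0,0,0,0,0.83,1],[0,0,0,0,0,0.83,1],[0,0,0,0,0,0.83,1],[-0.77,1,0,0,0,0,1],[-0.77,1,0,0,0,0,1],[-0.77,1,0,0,0,0,1],[-0.77,1,0,0,0,0,1],[-0.77,1,0,0,0,0,1]]]'
python3 -m pendant '[[[-0.77,1,0,0,0,0,1],[-0.77,1,0,0,0,0,1],[-0.77,1,0,0,0,0,1],[-0.77,1,0,0,0,0,1],[-0.77,1,0,0,0,0,1],[-0.77,1,0,0,0,0,1],[-0.77,1,0,0,0,0,1],[-0.77,1,0,0,0,0,1]]]'
python3 -m pendant '[[[-0.77,1,0,0,0,0,1],[-0.77,1,0,0,0,0,1],[-0.77,1,0,0,0,0,1],[-0.77,1,0,0,0,0,1],[-0.77,1,0.5,0,0,0,1],[-0.77,1,0.5,0,0,0,1],[-0.77,1,0.5,0,0,0,1],[-0.77,1,0.5,0,0,0,1]]]'
python3 -c "
from h import *
where([-46,-48,100],[180,0,-174.56])"
```

```text
time_s: 0.9
tcp_pos: [0.2467, -0.5428, 0.2481]
eef_rot: [180.0, -0.0, -174.6]
contact_force: [1.1, 0.7, 0.1]
gripper_width: 0.0877
gripper_force: 0.0
time_s: 1.7
tcp_pos: [0.3541, -0.3719, 0.2483]
eef_rot: [180.0, -0.0, -174.6]
contact_force: [0.2, 0.2, 0.1]
gripper_width: 0.0876
gripper_force: 0.0
time_s: 2.5
tcp_pos: [0.4616, -0.201, 0.208]
eef_rot: [180.0, -0.0, -174.6]
contact_force: [0.6, -0.2, -0.0]
gripper_width: 0.0879
gripper_force: 0.0
t 2.5 jig [ -90.  -105.3  208. ] rpy [ 1.7999e+02 -1.0000e-02 -1.7456e+02] F jig [ 0.6 -0.3 -0. ] J [ -1.1   6.2 -24.   -0.  -59.9 -83.4] w 0.0879
 shift units [-2.2   2.86  5.4 ]
 turn units [ 0. -0. -0.]
```

```bash
python3 -m pendant '[[[-0.73,0.95,0.7,0,0,0,1],[-0.73,0.95,0.7,0,0,0,1],[-0.74,0.96,0.7,0,0,0,1],[0,0,1,0,0,0,1],[0,0,1,0,0,0,1],[0,0,1,0,0,0,1],[0,0,1,0,0,0,1],[0,0,1,0,0,0,1]]]'
python3 -m pendant '[[[0,0,0.5,0,0,0,1],[0,0,0.5,0,0,0,1],[0,0,0.35,0,0,0,1],[0,0,0,0,0,0,1],[-0.25,0,0,0,0,0,1],[-0.25,0,0,0,0,0,1],[-0.25,0,0,0,0,0,1],[-0.25,0,0,0,0,0,1]]]'
python3 -c "
from h import *
where([5.5,-48,39],[180,0,-174.56])
from plant import vision
c=vision.capture('side');cv2.imwrite('pics/side1.png',cv2.resize(c['frame'][200:420,200:400],None,fx=2.5,fy=2.5))"
```

```text
time_s: 3.3
tcp_pos: [0.4995, -0.1408, 0.0656]
eef_rot: [180.0, -0.0, -174.6]
contact_force: [1.0, -0.6, -0.1]
gripper_width: 0.0879
gripper_force: 0.0
time_s: 4.1
tcp_pos: [0.5194, -0.139, 0.0398]
eef_rot: [180.0, -0.1, -174.6]
contact_force: [-4.1, 0.6, 3.0]
gripper_width: 0.088
gripper_force: 2.1
t 4.1 jig [-26.6 -49.1  39.8] rpy [ 1.8000e+02 -6.0000e-02 -1.7457e+02] F jig [-4.  1.  3.] J [  5.9  21.1 -30.8  -0.  -38.3 -90.5] w 0.088
 shift units [-1.6   0.06  0.04]
 turn units [ 0.   -0.02 -0.  ]
```

View pics/side1.png

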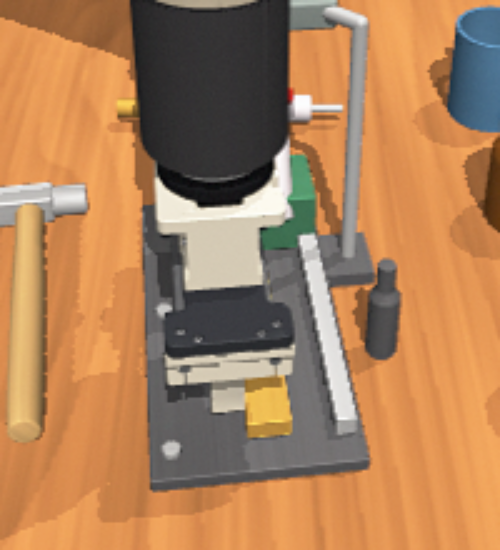

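The gripper straddles the bar's long side (bar end at (265,405) in the crop, finger against it) and everything else is clear. I push on toward the rail.

```bash
python3 -m pendant '[[[-0.2,0,0,0,0,0,1],[-0.2,0,0,0,0,0,1],[-0.2,0,0,0,0,0,1],[-0.2,0,0,0,0,0,1],[-0.2,0,0,0,0,0,1],[-0.2,0,0,0,0,0,1],[-0.1,0,0,0,0,0,1],[-0.05,0,0,0,0,0,1]]]'
python3 -c "
from h import *
where([5.5,-48,39])"
```

```text
time_s: 4.95
tcp_pos: [0.5466, -0.1364, 0.0395]
eef_rot: [180.0, -0.0, -174.6]
contact_force: [-4.2, -0.6, 1.6]
gripper_width: 0.0876
gripper_force: 1.9
t 4.95 jig [  0.8 -49.1  39.5] rpy [ 1.8000e+02 -2.0000e-02 -1.7456e+02] F jig [-4.2 -0.2  1.6] J [  5.9  22.9 -27.5  -0.  -39.6 -90.5] w 0.0876
 shift units [-0.23  0.05  0.02]
```

```bash
python3 -m pendant '[[[-0.04,0,0,0,0,0,1],[-0.04,0,0,0,0,0,1],[-0.04,0,0,0,0,0,1],[-0.04,0,0,0,0,0,1],[-0.04,0,0,0,0,0,1],[0,0,0,0,0,0,1],[0,0,0,0,0,0,1],[0,0,0,0,0,0,1]]]'
python3 -c "
from h import *
where([5.5,-48,39])"
```

```text
time_s: 5.75
tcp_pos: [0.5483, -0.1362, 0.0394]
eef_rot: [180.0, -0.2, -174.6]
contact_force: [-9.7, -0.6, 5.9]
gripper_width: 0.0877
gripper_force: 4.5
t 5.75 jig [  2.5 -49.1  39.4] rpy [ 179.99   -0.22 -174.57] F jig [-9.7  0.4  5.9] J [  5.9  23.1 -27.1  -0.  -40.  -90.4] w 0.0877
 shift units [-0.15  0.05  0.02]
```

```bash
python3 -m pendant '[[[-0.04,0,0,0,0,0,1],[-0.04,0,0,0,0,0,1],[-0.04,0,0,0,0,0,1],[-0.04,0,0,0,0,0,1],[0,0,0,0,0,0,1],[0,0,0,0,0,0,1],[0,0,0,0,0,0,1],[0,0,0,0,0,0,1]]]'
python3 -c "
from h import *
where([5.5,-48,39])"
```

```text
time_s: 6.55
tcp_pos: [0.5485, -0.1363, 0.039]
eef_rot: [180.0, -0.5, -174.6]
contact_force: [-17.3, 0.6, 12.3]
gripper_width: 0.0873
gripper_force: 8.4
t 6.55 jig [  2.6 -49.2  39. ] rpy [ 179.97   -0.53 -174.6 ] F jig [-17.1   2.3  12.3] J [  5.9  23.3 -26.9  -0.  -40.3 -90.4] w 0.0873
 shift units [-0.14  0.06 -0.  ]
```

```bash
python3 -m pendant '[[[0.3,0,0,0,0,0,1],[0.4,0,0,0,0,0,1],[0.5,0,0,0,0,0,1],[0,0,-0.7,0,0,0,1],[0,0,-1,0,0,0,1],[0,0,-1,0,0,0,1],[0,-1,0,0,0,0,-1],[0,-1,0,0,0,0,-1]]]' 20
python3 -c "
from h import *
where([30,-154,39],[180,0,-174.56])"
```

```text
time_s: 7.35
tcp_pos: [0.5344, -0.1778, 0.0948]
eef_rot: [-180.0, 0.2, -174.5]
contact_force: [-0.6, 0.4, -0.0]
gripper_width: 0.0766
gripper_force: 0.0
t 7.35 jig [-15.3 -89.2  94.8] rpy [-179.99    0.19 -174.48] F jig [-0.6  0.5 -0. ] J [  1.5  18.5 -24.8  -0.  -46.4 -86. ] w 0.0766
 shift units [-2.25 -3.25  2.8 ]
 turn units [-0.    0.05  0.02]
```

```bash
python3 -m pendant '[[[-0.56,-0.82,0,0,0.01,0.01,-1],[-0.56,-0.82,0,0,0.01,0.01,-1],[-0.56,-0.82,0,0,0.01,0,-1],[-0.56,-0.82,0,0,0.01,0,-1],[0,0,0,0,0,0,-1],[0,0,0,0,0,0,-1],[0,0,0,0,0,0,-1],[0,0,0,0,0,0,-1]]]'
python3 - <<'E'
from h import *
where([30,-154,39],[180,0,-174.56])
from plant import vision
for n in("side","top"):
    c=vision.capture(n); np.savez(f"pics/{n}2.npz",**c)
t=load("top",2);b=mask(t,(15,90,60),(35,255,255),(330,230,410,277))
B=rect(plane(t,contour(b),.027));print(B,w2j([B[0][0]/1e3,B[0][1]/1e3,.012]))
o=np.hstack([cv2.resize(t["frame"][200:310,270:430],None,fx=2.5,fy=2.5),cv2.resize(load("side",2)["frame"][240:400,240:400],(275,275))]);cv2.imwrite("pics/c2.png",o)
E
```

```text
time_s: 8.15
tcp_pos: [0.584, -0.2384, 0.0937]
eef_rot: [180.0, -0.1, -174.6]
contact_force: [-0.3, -0.1, -0.0]
gripper_width: 0.0137
gripper_force: 0.0
t 8.15 jig [  28.3 -154.1   93.7] rpy [ 1.8000e+02 -1.4000e-01 -1.7461e+02] F jig [-0.3 -0.1 -0. ] J [ -4.5  24.2 -15.8   0.  -50.2 -80.1] w 0.0137
 shift units [-0.09  0.01  2.74]
 turn units [ 0.   -0.04 -0.01]
(array([ 576.2, -150.2]), array([28.8, 11.9]), 0.68) [ 28.90767271 -65.63616731  12.        ]
```

View pics/c2.png

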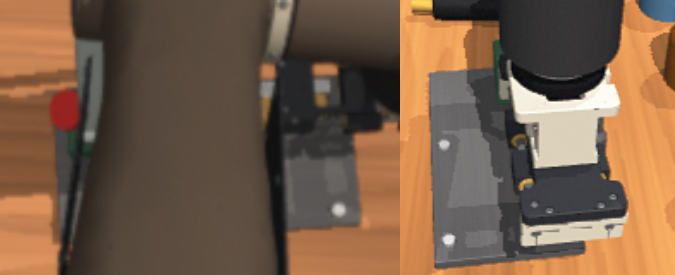

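Arm occludes the bar in both views (top: arm covers columns 80–290 of the crop). The visible gap centres on the rail line and the gripper stands off the −y end, so I lower and push along the rail.

```bash
python3 -m pendant '[[[0,0,0.7,0,0,0,-1],[0,0,0.7,0,0,0,-1],[0,0,0.7,0,0,0,-1],[0,0,0.4,0,0,0,-1],[0,0,0.24,0,0,0,-1],[0,0.2,0,0,0,0,-1],[0,0.2,0,0,0,0,-1],[0,0.2,0,0,0,0,-1]]]'
python3 -m pendant '[[[0,0.2,0,0,0,0,-1],[0,0.2,0,0,0,0,-1],[0,0.2,0,0,0,0,-1],[0,0.2,0,0,0,0,-1],[0,0.1,0,0,0,0,-1],[0,0.1,0,0,0,0,-1],[0,0,0,0,0,0,-1],[0,0,0,0,0,0,-1]]]'
python3 -c "
from h import *
where([29,-111,39],[180,0,-174.56])"
```

```text
time_s: 9.05
tcp_pos: [0.5834, -0.2266, 0.0393]
eef_rot: [-180.0, -0.1, -174.6]
contact_force: [0.9, -0.4, 0.1]
gripper_width: 0.0006
gripper_force: 0.0
time_s: 9.85
tcp_pos: [0.5813, -0.2069, 0.0387]
eef_rot: [180.0, -0.1, -174.6]
contact_force: [1.7, -1.9, 1.0]
gripper_width: 0.0005
gripper_force: 1.1
t 9.85 jig [  28.7 -122.6   38.7] rpy [ 1.7999e+02 -1.5000e-01 -1.7464e+02] F jig [ 1.5 -2.1  1. ] J [ -1.5  26.9 -20.3   0.  -42.9 -83.2] w 0.0005
 shift units [-0.02  0.58 -0.02]
 turn units [ 0.   -0.04 -0.02]
```

```bash
python3 -m pendant '[[[0,0.1,0,0,0,0,-1],[0,0.1,0,0,0,0,-1],[0,0.1,0,0,0,0,-1],[0,0.1,0,0,0,0,-1],[0,0,0,0,0,0,-1],[0,0,0,0,0,0,-1],[0,0,0,0,0,0,-1],[0,0,0,0,0,0,-1]]]'
python3 -c "
from h import *
where([29,-111,39])"
python3 -m pendant '[[[0,0.05,0,0,0,0,-1],[0,0.05,0,0,0,0,-1],[0,0.05,0,0,0,0,-1],[0,0,0,0,0,0,-1],[0,0,0,0,0,0,-1],[0,0,0,0,0,0,-1],[0,0,0,0,0,0,-1],[0,0,0,0,0,0,-1]]]'
python3 -c "
from h import *
where([29,-111,39])"
```

```text
time_s: 10.65
tcp_pos: [0.5802, -0.1988, 0.0384]
eef_rot: [180.0, -0.2, -174.6]
contact_force: [-0.5, 0.2, 0.7]
gripper_width: 0.0004
gripper_force: 0.0
t 10.65 jig [  28.2 -114.4   38.4] rpy [ 179.97   -0.19 -174.65] F jig [-0.5  0.2  0.7] J [ -0.7  26.7 -20.8  -0.  -42.7 -83.9] w 0.0004
 shift units [-0.04  0.17 -0.03]
time_s: 11.45
tcp_pos: [0.5803, -0.1961, 0.0388]
eef_rot: [180.0, -0.1, -174.6]
contact_force: [0.7, 0.4, 0.0]
gripper_width: 0.0005
gripper_force: 0.0
t 11.45 jig [  28.6 -111.7   38.8] rpy [ 1.8000e+02 -1.5000e-01 -1.7464e+02] F jig [0.7 0.4 0. ] J [ -0.4  26.6 -20.9   0.  -42.6 -84.2] w 0.0005
 shift units [-0.02  0.03 -0.01]
```

```bash
python3 -m pendant '[[[0,0.05,0,0,0,0,-1],[0,0.05,0,0,0,0,-1],[0,0.05,0,0,0,0,-1],[0,0.05,0,0,0,0,-1],[0,0,0,0,0,0,-1],[0,0,0,0,0,0,-1],[0,0,0,0,0,0,-1],[0,0,0,0,0,0,-1]]]'
python3 - <<'E'
from h import *
where([29,-111,39])
from plant import vision
o=[]
for n,(x,y) in(("side",(260,270)),("top",(320,210))):
    c=vision.capture(n); np.savez(f"pics/{n}3.npz",**c);o.append(cv2.resize(c["frame"][y:y+100,x:x+100],(390,390)))
cv2.imwrite("pics/c3.png",np.hstack(o))
E
```

```text
time_s: 12.25
tcp_pos: [0.5798, -0.1921, 0.0387]
eef_rot: [180.0, -0.2, -174.6]
contact_force: [-0.2, -1.6, 1.8]
gripper_width: 0.0
gripper_force: 0.6
t 12.25 jig [  28.5 -107.7   38.7] rpy [ 1.8000e+02 -1.6000e-01 -1.7464e+02] F jig [-0.4 -1.6  1.8] J [ -0.   26.5 -21.1   0.  -42.5 -84.6] w 0.0
 shift units [-0.02 -0.17 -0.01]
```

View pics/c3.png

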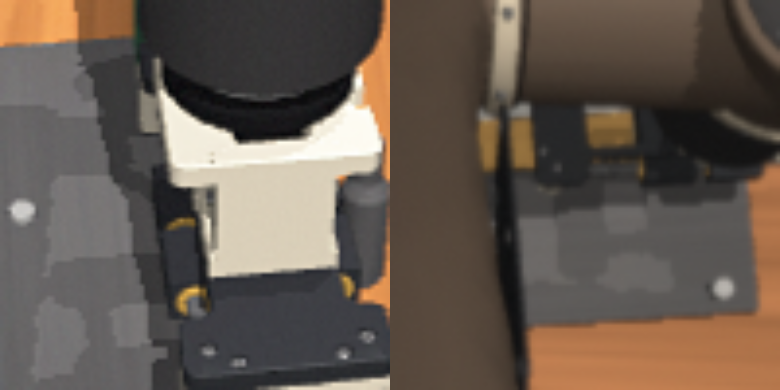

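Side: gripper upright over the bar's end, drift untouched at right. Top: bar strip visible against the rail at (500–640,140) of the crop. Not yet firm contact, so I keep pushing gently.

```bash
python3 -m pendant '[[[0,0.05,0,0,0,0,-1],[0,0.05,0,0,0,0,-1],[0,0.05,0,0,0,0,-1],[0,0.05,0,0,0,0,-1],[0,0,0,0,0,0,-1],[0,0,0,0,0,0,-1],[0,0,0,0,0,0,-1],[0,0,0,0,0,0,-1]]]'
python3 -c "
from h import *
where([29,-101,39])"
python3 -m pendant '[[[0,0.05,0,0,0,0,-1],[0,0.05,0,0,0,0,-1],[0,0.05,0,0,0,0,-1],[0,0,0,0,0,0,-1],[0,0,0,0,0,0,-1],[0,0,0,0,0,0,-1],[0,0,0,0,0,0,-1],[0,0,0,0,0,0,-1]]]'
python3 -c "
from h import *
where([29,-101,39])"
```

```text
time_s: 13.15
tcp_pos: [0.5797, -0.1899, 0.0389]
eef_rot: [-179.9, -0.1, -174.6]
contact_force: [1.0, -13.1, -1.9]
gripper_width: 0.0003
gripper_force: 6.5
t 13.15 jig [  28.6 -105.5   38.9] rpy [-1.7989e+02 -1.5000e-01 -1.7464e+02] F jig [ -0.3 -13.1  -1.9] J [  0.3  26.4 -21.3   0.2 -42.4 -85. ] w 0.0003
 shift units [-0.02  0.22 -0.01]
time_s: 13.95
tcp_pos: [0.5799, -0.1895, 0.0396]
eef_rot: [-179.7, -0.1, -174.6]
contact_force: [2.2, -28.3, -1.1]
gripper_width: 0.0001
gripper_force: 14.2
t 13.95 jig [  28.8 -105.1   39.6] rpy [-1.7974e+02 -1.2000e-01 -1.7462e+02] F jig [ -0.4 -28.4  -1.1] J [  0.4  26.3 -21.5   0.4 -42.3 -85.3] w 0.0001
 shift units [-0.01  0.2   0.03]
```

```bash
python3 -m pendant '[[[0,-0.4,0,0,0,0,-1],[0,-0.7,0,0,0,0,-1],[0,0,-1,0,0,0,-1],[0,0,-1,0,0,0,-1],[0.8,0,-0.5,0,0,0,-1],[0.8,0.5,0,0,0,0,-1],[0.8,0.8,0,0,0,0,-1],[0,0.8,0,0,0,0,-1]]]'
python3 -m pendant '[[[0,0.8,0,0,0,0,1],[0,0.8,0,0,0,0,1],[0,0.5,0,0,0,0,1],[0,0,0,0,0,0,1],[0,0,0,0,0,0,1],[0,0,0,0,0,0,1],[0,0,0,0,0,0,1],[0,0,0,0,0,0,1]]]'
python3 -c "
from h import *
where([-15,-40,39],[180,0,-174.56])"
```

```text
time_s: 14.75
tcp_pos: [0.5275, -0.1695, 0.0888]
eef_rot: [179.9, -0.2, -174.7]
contact_force: [1.1, -0.3, 0.3]
gripper_width: 0.0001
gripper_force: 0.0
time_s: 15.55
tcp_pos: [0.5257, -0.1283, 0.0888]
eef_rot: [180.0, -0.2, -174.7]
contact_force: [-0.6, -0.2, 0.8]
gripper_width: 0.0587
gripper_force: 0.0
t 15.55 jig [-19.3 -39.1  88.8] rpy [ 1.8000e+02 -1.7000e-01 -1.7468e+02] F jig [-0.7 -0.1  0.8] J [  7.   17.4 -27.7  -0.  -45.1 -91.7] w 0.0587
 shift units [-0.22 -0.05  2.49]
 turn units [ 0.   -0.04 -0.03]
```

```bash
python3 -m pendant '[[[0,-0.05,0,0,-0.04,-0.03,1],[0,0,0.6,0,0,0,1],[0,0,0.6,0,0,0,1],[0,0,0.6,0,0,0,1],[0,0,0.4,0,0,0,1],[0,0,0.29,0,0,0,1],[-0.25,0,0,0,0,0,1],[-0.25,0,0,0,0,0,1]]]'
python3 -m pendant '[[[-0.2,0,0,0,0,0,1],[-0.2,0,0,0,0,0,1],[-0.1,0,0,0,0,0,1],[-0.06,0,0,0,0,0,1],[-0.06,0,0,0,0,0,1],[0,0,0,0,0,0,1],[0,0,0,0,0,0,1],[0,0,0,0,0,0,1]]]'
python3 -c "
from h import *
where([4,-40,39],[180,0,-174.56])"
```

```text
time_s: 16.35
tcp_pos: [0.5364, -0.1279, 0.0391]
eef_rot: [-180.0, 0.0, -174.5]
contact_force: [0.4, 0.0, 1.5]
gripper_width: 0.0874
gripper_force: 0.0
time_s: 17.15
tcp_pos: [0.5473, -0.1269, 0.0389]
eef_rot: [180.0, -0.1, -174.5]
contact_force: [-3.4, 0.3, 2.4]
gripper_width: 0.0878
gripper_force: 2.0
t 17.15 jig [  2.4 -39.7  38.9] rpy [ 1.8000e+02 -7.0000e-02 -1.7453e+02] F jig [-3.4  0.7  2.4] J [  6.9  22.9 -27.7  -0.  -39.5 -91.4] w 0.0878
 shift units [-0.08 -0.02 -0.  ]
 turn units [ 0.   -0.02  0.01]
```

```bash
python3 -m pendant '[[[-0.05,0,0,0,0,0,1],[-0.05,0,0,0,0,0,1],[-0.05,0,0,0,0,0,1],[-0.05,0,0,0,0,0,1],[-0.05,0,0,0,0,0,1],[0,0,0,0,0,0,1],[0,0,0,0,0,0,1],[0,0,0,0,0,0,1]]]'
python3 -c "
from h import *
where([4,-40,39],[180,0,-174.56])"
python3 -m pendant '[[[0.3,0,0,0,0,0,1],[0.4,0,0,0,0,0,1],[0.6,0,0,0,0,0,1],[0,0,-0.7,0,0,0,1],[0,0,-1,0,0,0,-1],[0,0,-1,0,0,0,-1],[0,-1,-1,0,0,0,-1],[0,-1,-1,0,0,0,-1]]]'
```

```text
time_s: 17.95
tcp_pos: [0.5477, -0.1269, 0.0383]
eef_rot: [180.0, -0.6, -174.5]
contact_force: [-16.6, -0.6, 12.3]
gripper_width: 0.0876
gripper_force: 8.2
t 17.95 jig [  2.7 -39.8  38.3] rpy [ 179.98   -0.55 -174.55] F jig [-16.6   1.   12.3] J [  6.9  23.2 -27.3  -0.1 -40.1 -91.4] w 0.0876
 shift units [-0.06 -0.01 -0.04]
 turn units [ 0.01 -0.14  0.  ]
time_s: 18.75
tcp_pos: [0.5309, -0.1686, 0.1341]
eef_rot: [-180.0, 0.1, -174.4]
contact_force: [0.5, -1.1, -0.5]
gripper_width: 0.0614
gripper_force: 0.0
```

```bash
python3 -m pendant '[[[0,0,-1,0,0,-1,-1],[0,0,-1,0,0,-1,-1],[0,0,-1,0,0,-1,-1],[0,0,-1,0,0,-1,-1],[0,0,-1,0,0,-1,-1],[0,0,-1,0,0,-1,-1],[0,0,-1,0,0,-1,-1],[0,0,-1,0,0,-1,-1]]]'
python3 -m pendant '[[[0,0,-0.5,0,0,-1,-1],[0,0,-0.5,0,0,-1,-1],[0,0,0,0,0,-1,-1],[0,0,0,0,0,-1,-1],[0,0,0,0,0,-1,-1],[0,0,0,0,0,-1,-1],[0,0,0,0,0,-1,-1],[0,0,0,0,0,-1,-1]]]'
cat >> h.py <<'E'
A=np.array([0,np.sin(np.radians(35)),np.cos(np.radians(35))])
Z=-A;Y=np.array([-1.,0,0]);X=np.cross(Y,Z)
RP=Ro.from_matrix(RJ@np.c_[X,Y,Z]).as_euler('xyz',degrees=True)
def pp(d): return np.array([30,120,129.])+A*(22+d)
E
python3 -c "
from h import *
where(pp(120),[180,0,-84.56])"
```

```text
time_s: 19.55
tcp_pos: [0.5307, -0.1685, 0.2939]
eef_rot: [-180.0, 0.1, -142.4]
contact_force: [0.4, -0.1, 0.3]
gripper_width: 0.0017
gripper_force: 0.0
time_s: 20.35
tcp_pos: [0.5307, -0.1685, 0.313]
eef_rot: [-180.0, 0.0, -110.4]
contact_force: [-0.2, 0.6, 0.7]
gripper_width: 0.0004
gripper_force: 0.0
t 20.35 jig [-18.1 -79.5 313. ] rpy [-1.7996e+02  3.0000e-02 -1.1036e+02] F jig [-0.1  0.6  0.7] J [  2.5   7.3  -8.5  -0.  -74.1 -22.9] w 0.0004
 shift units [-13.69   3.95   3.39]
 turn units [-0.01  0.01 -6.45]
```

```bash
python3 -m pendant '[[[0,0,0,0,0,-1,-1],[0,0,0,0,0,-1,-1],[0,0,0,0,0,-1,-1],[0,0,0,0,0,-1,-1],[0,0,0,0,0,-1,-1],[0,0,0,0,0,-1,-1],[0,0,0,0,0,-0.45,-1],[0,0,0,0,0,0,-1]]]'
python3 -m pendant '[[[-1,-0.17,0,0,0,0,-1],[-1,-0.17,0,0,0,0,-1],[-1,-0.17,0,0,0,0,-1],[-1,-0.17,0,0,0,0,-1],[-1,-0.17,0,0,0,0,-1],[-1,-0.17,0,0,0,0,-1],[-1,-0.17,0,0,0,0,-1],[-1,-0.17,0,0,0,0,-1]]]'
python3 -m pendant '[[[-1,-0.17,0,0,0,0,-1],[-1,-0.17,0,0,0,0,-1],[-1,-0.17,0,0,0,0,-1],[-1,-0.17,0,0,0,0,-1],[-1,-0.17,0,0,0,0,-1],[-1,-0.17,0,0,0,0,-1],[-1,-0.17,0,0,0,0,-1],[0,0,0,0,0,0,-1]]]'
python3 - <<'E'
from h import *
where(pp(120),RP)
from plant import vision
o=[]
for n,(x,y) in(("side",(250,220)),("top",(280,200))):
    c=vision.capture(n); np.savez(f"pics/{n}4.npz",**c);o.append(cv2.resize(c["frame"][y:y+150,x:x+140],None,fx=2.8,fy=2.8))
cv2.imwrite("pics/c4.png",np.hstack(o))
t=load("top",4);b=mask(t,(15,90,60),(35,255,255),(315,230,410,277))
B=rect(plane(t,contour(b),.027));print(B,w2j([B[0][0]/1e3,B[0][1]/1e3,.012]))
E
```

```text
time_s: 21.15
tcp_pos: [0.5307, -0.1685, 0.313]
eef_rot: [-180.0, 0.0, -84.7]
contact_force: [0.1, -0.6, -0.2]
gripper_width: 0.0006
gripper_force: 0.0
time_s: 21.95
tcp_pos: [0.5432, -0.0059, 0.3131]
eef_rot: [-180.0, 0.0, -84.8]
contact_force: [-0.5, 0.1, 0.1]
gripper_width: 0.0004
gripper_force: 0.0
time_s: 22.75
tcp_pos: [0.5542, 0.1367, 0.3127]
eef_rot: [-180.0, 0.0, -84.7]
contact_force: [0.0, 0.7, -0.6]
gripper_width: 0.0006
gripper_force: 0.0
t 22.75 jig [ 34.2 222.  312.7] rpy [-1.7999e+02  2.0000e-02 -8.4690e+01] F jig [ 0.1  0.7 -0.6] J [ 33.5   8.7  -6.9  -0.  -74.4 -28.2] w 0.0006
 shift units [1.03 0.21 3.37]
 turn units [ 0.01  8.76 -0.03]
(array([571.2, -99.7]), array([148.9,  31.5]), -84.56) [ 28.71776044 -14.88960158  12.        ]
```

View pics/c4.png

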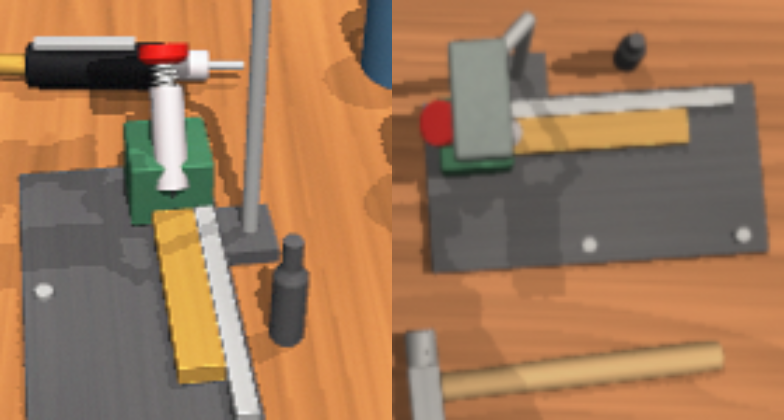

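The bar is home: it lies along the rail in the top view ((515–690,130), angle equal to the rail's), and meets the green block in the side view at (180,212). Now tilt the tool to the plunger axis.

```bash
sed -i 's/np.array(\[30,120,129/np.array([28.7,120,129/' h.py; python3 -m pendant '[[[0,0,0,0,1,0,-1],[0,0,0,0,1,0,-1],[0,0,0,0,1,0,-1],[0,0,0,0,1,0,-1],[0,0,0,0,1,0,-1],[0,0,0,0,1,0,-1],[0,0,0,0,1,0,-1],[0,0,0,0,1,0,-1]]]'
python3 -m pendant '[[[0,0,0,0,0.76,0,-1],[0,0,0,0,0,0,-1],[0,0,0,0,0,0,-1],[0,0,0,0,0,0,-1],[0,0,0,0,0,0,-1],[0,0,0,0,0,0,-1],[0,0,0,0,0,0,-1],[0,0,0,0,0,0,-1]]]'
python3 - <<'E'
from h import *
where(pp(50),RP)
# head top height from both views: red centroids/extents
for n in("side","top"):
    c=load(n,4);g=mask(c,(0,150,90),(6,255,255),(285,225,325,260));D=depth(c,uvs(g));J=np.array([w2j(p) for p in D]);print(n,g.sum(),np.percentile(J,[3,50,97],axis=0).round(1).tolist())
E
```

```text
time_s: 23.65
tcp_pos: [0.5542, 0.1341, 0.3134]
eef_rot: [-179.9, -32.1, -84.8]
contact_force: [-0.0, -0.7, -0.4]
gripper_width: 0.0009
gripper_force: 0.0
time_s: 24.45
tcp_pos: [0.5542, 0.1347, 0.3132]
eef_rot: [-180.0, -35.0, -84.7]
contact_force: [-0.0, 1.0, 0.3]
gripper_width: 0.0005
gripper_force: 0.0
t 24.45 jig [ 34.  220.1 313.2] rpy [-179.98  -35.02  -84.74] F jig [0.1 1.  0.3] J [ 48.2  16.5 -14.7  25.  -84.8 -51.1] w 0.0005
 shift units [-1.19  0.26  6.81]
 turn units [ 0.02 -0.   -0.04]
side 114 [[12.3, 101.0, 71.6], [26.7, 105.6, 132.9], [43.7, 206.2, 138.9]]
top 160 [[12.7, 110.7, 121.4], [28.6, 120.9, 131.0], [44.3, 133.2, 138.9]]
```

```bash
python3 -m pendant '[[[-0.6,0.13,0.5,0,0,-0.04,-1],[-0.6,0.13,0.5,0,0,0,-1],[0,0,1,0,0,0,-1],[0,0,1,0,0,0,-1],[0,0,1,0,0,0,-1],[0,0,1,0,0,0,-1],[0,0,1,0,0,0,-1],[0,0,0.8,0,0,0,-1]]]'
python3 - <<'E'
from h import *
where(pp(0),RP)
from plant import vision
o=[]
for n,(x,y) in(("side",(230,130)),("top",(230,170))):
    c=vision.capture(n);o.append(cv2.resize(c["frame"][y:y+180,x:x+150],None,fx=2.6,fy=2.6))
cv2.imwrite("pics/c5.png",np.hstack(o))
E
```

```text
time_s: 25.25
tcp_pos: [0.5534, 0.0754, 0.1857]
eef_rot: [179.7, -35.1, -84.4]
contact_force: [-0.1, -0.1, -0.3]
gripper_width: 0.0004
gripper_force: 0.0
t 25.25 jig [ 27.6 161.1 185.7] rpy [179.74 -35.09 -84.44] F jig [-0.1 -0.1 -0.3] J [ 43.7  19.9 -28.9  29.1 -67.7 -55.8] w 0.0004
 shift units [ 0.06 -0.06  2.4 ]
 turn units [ 0.05 -0.02  0.02]
```

View pics/c5.png

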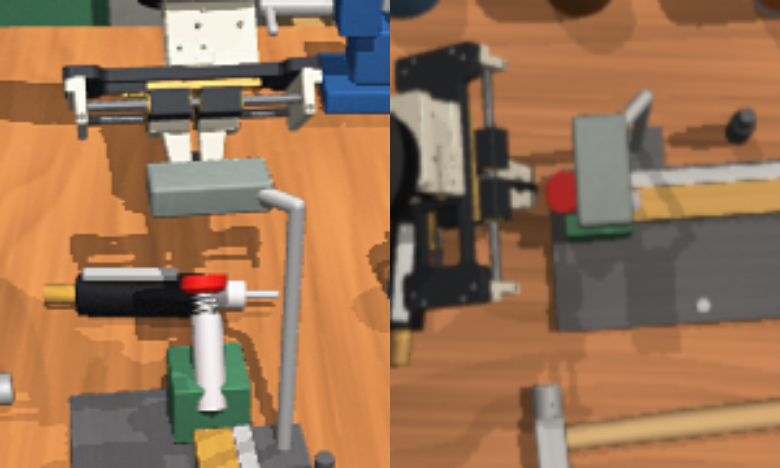

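The closed fingertips at (525,190) in the top crop line up with the red head at (563,193), on the plunger axis and clear of the hood. Advancing.

```bash
python3 -m pendant '[[[0.06,-0.06,0.5,0.05,-0.02,0.02,-1],[0,0,0.5,0,0,0,-1],[0,0,0.5,0,0,0,-1],[0,0,0.4,0,0,0,-1],[0,0,0.2,0,0,0,-1],[0,0,0,0,0,0,-1],[0,0,0,0,0,0,-1],[0,0,0,0,0,0,-1]]]'
python3 -c "
from h import *
where(pp(0),RP)"
python3 -m pendant '[[[0,0,0.15,0,0,0,-1],[0,0,0.15,0,0,0,-1],[0,0,0.15,0,0,0,-1],[0,0,0.15,0,0,0,-1],[0,0,0.15,0,0,0,-1],[0,0,0.15,0,0,0,-1],[0,0,0,0,0,0,-1],[0,0,0,0,0,0,-1]]]'
python3 -c "
from h import *
where(pp(-14),RP)"
```

```text
time_s: 26.15
tcp_pos: [0.5582, 0.0516, 0.1545]
eef_rot: [-179.8, -34.9, -84.6]
contact_force: [-0.4, 0.3, -0.6]
gripper_width: 0.0007
gripper_force: 0.0
t 26.15 jig [ 30.2 137.  154.5] rpy [-179.81  -34.94  -84.63] F jig [-0.3  0.3 -0.6] J [ 41.2  21.1 -32.6  31.7 -62.4 -57.3] w 0.0007
 shift units [-0.04  0.07  0.43]
 turn units [-0.04  0.01 -0.02]
time_s: 26.95
tcp_pos: [0.559, 0.0413, 0.1398]
eef_rot: [-179.8, -35.0, -84.6]
contact_force: [-5.5, 5.1, 7.3]
gripper_width: 0.0005
gripper_force: 4.4
t 26.95 jig [ 30.  126.6 139.8] rpy [-179.82  -34.96  -84.63] F jig [-5.   5.6  7.3] J [ 40.2  21.8 -34.2  33.  -60.1 -58.1] w 0.0005
 shift units [-0.04  0.06  0.23]
 turn units [-0.03  0.01 -0.01]
```

```bash
python3 -m pendant '[[[0,0,0.1,0,0,0,-1],[0,0,0.1,0,0,0,-1],[0,0,0.1,0,0,0,-1],[0,0,0.1,0,0,0,-1],[0,0,0,0,0,0,-1],[0,0,0,0,0,0,-1],[0,0,0,0,0,0,-1],[0,0,0,0,0,0,-1]]]'
python3 -c "
from h import *
where(pp(-14),RP)"
python3 -m pendant '[[[0,0,0.1,0,0,0,-1],[0,0,0.1,0,0,0,-1],[0,0,0,0,0,0,-1],[0,0,0,0,0,0,-1],[0,0,0,0,0,0,-1],[0,0,0,0,0,0,-1],[0,0,0,0,0,0,-1],[0,0,0,0,0,0,-1]]]'
python3 -c "
from h import *
where(pp(-14),RP)"
```

```text
time_s: 27.75
tcp_pos: [0.5596, 0.0387, 0.1362]
eef_rot: [-179.6, -34.9, -84.6]
contact_force: [-27.3, 24.6, 35.2]
gripper_width: 0.0003
gripper_force: 22.0
t 27.75 jig [ 30.3 124.  136.2] rpy [-179.61  -34.95  -84.64] F jig [-24.9  27.   35.2] J [ 39.9  21.9 -34.7  33.6 -59.4 -58.5] w 0.0003
 shift units [-0.04  0.08  0.01]
 turn units [-0.09  0.01 -0.02]
time_s: 28.55
tcp_pos: [0.56, 0.0385, 0.1359]
eef_rot: [-179.4, -34.9, -84.7]
contact_force: [-51.6, 46.3, 63.5]
gripper_width: 0.001
gripper_force: 40.5
t 28.55 jig [ 30.6 123.7 135.9] rpy [-179.4   -34.94  -84.67] F jig [-47.   51.   63.5] J [ 39.9  21.8 -35.   33.8 -59.2 -58.7] w 0.001
 shift units [-0.05  0.1  -0.01]
 turn units [-0.13  0.01 -0.02]
```

The plunger is hard on its stop (the tip stands 14 mm past the rest contact). Backing straight out along the axis.

```bash
python3 -m pendant '[[[0,0,-0.3,0,0,0,-1],[0,0,-0.4,0,0,0,-1],[0,0,-0.5,0,0,0,-1],[0,0,-1,0,0,0,-1],[0,0,-1,0,0,0,-1],[0,0,-1,0,0,0,-1],[0,0,-1,0,0,0,-1],[0,0,-1,0,0,0,-1]]]'
python3 -m pendant '[[[0,0,-1,0,0,0,-1],[0,0,-1,0,0,0,-1],[0,0,-1,0,0,0,-1],[0,0,0,0,0,0,-1],[0,0,0,0,0,0,-1],[0,0,0,0,0,0,-1],[0,0,0,0,0,0,-1],[0,0,0,0,0,0,-1]]]'
python3 - <<'E'
from h import *
where()
from plant import vision
o=[]
for n,(x,y) in(("side",(230,220)),("top",(230,180))):
    c=vision.capture(n);np.savez(f"pics/{n}6.npz",**c);o.append(cv2.resize(c["frame"][y:y+180,x:x+190],None,fx=2.1,fy=2.1))
cv2.imwrite("pics/c6.png",np.hstack(o))
t=load("top",6)
for k in(4,6):
    t=load("top",k);b=mask(t,(15,90,60),(35,255,255),(315,230,410,277))
    B=rect(plane(t,contour(b),.027));print(B,w2j([B[0][0]/1e3,B[0][1]/1e3,.012]))
    for n in("side","top"):
        c=load(n,k);g=mask(c,(0,150,90),(6,255,255),(285,225,325,260));print(n,uvs(g).mean(0),g.sum())
    d=None
for n in("side","top"):
    df=cv2.absdiff(load(n,0)["frame"],load(n,6)["frame"]).max(2)>60
    l=cv2.connectedComponentsWithStats(df.astype(np.uint8));print(n,[s.tolist() for s in l[2][1:] if s[4]>30])
E
```

```text
time_s: 29.35
tcp_pos: [0.5525, 0.1051, 0.2315]
eef_rot: [-179.9, -35.0, -84.6]
contact_force: [1.3, -0.1, 0.5]
gripper_width: 0.0005
gripper_force: 0.0
time_s: 30.15
tcp_pos: [0.5492, 0.1386, 0.2799]
eef_rot: [-179.9, -35.0, -84.6]
contact_force: [-0.0, 1.2, -0.5]
gripper_width: 0.001
gripper_force: 0.0
t 30.15 jig [ 29.4 224.5 279.9] rpy [-179.91  -35.    -84.62] F jig [ 0.1  1.2 -0.5] J [ 48.9  17.4 -17.8  25.  -81.3 -53.2] w 0.001
(array([571.2, -99.7]), array([148.9,  31.5]), -84.56) [ 28.71776044 -14.88960158  12.        ]
side [307.95614035 238.48245614] 114
top [295.5375  243.70625] 160
(array([571.2, -99.7]), array([148.9,  31.5]), -84.56) [ 28.71776044 -14.88960158  12.        ]
side [307.95614035 238.48245614] 114
top [295.53703704 243.65432099] 162
side [[26, 0, 45, 31, 1134], [186, 0, 19, 32, 388], [226, 0, 20, 23, 158], [233, 0, 92, 79, 2187], [48, 33, 25, 9, 183], [31, 44, 274, 196, 13486], [291, 75, 36, 22, 692], [251, 95, 69, 31, 536], [343, 97, 8, 18, 101], [271, 98, 73, 28, 360], [290, 122, 25, 35, 577], [0, 144, 11, 19, 104], [0, 237, 203, 243, 17169], [7, 247, 47, 29, 187], [91, 267, 12, 8, 45], [284, 294, 47, 81, 2118]]
top [[0, 163, 122, 317, 24636], [42, 170, 18, 4, 35], [88, 174, 162, 113, 8368], [324, 239, 62, 16, 740], [338, 250, 64, 21, 771], [123, 301, 20, 5, 57], [0, 309, 9, 7, 38], [14, 313, 11, 5, 31], [203, 337, 341, 143, 23018], [95, 394, 98, 86, 3760], [586, 422, 54, 58, 1633], [266, 461, 10, 11, 86], [119, 465, 8, 7, 31]]
```

View pics/c6.png

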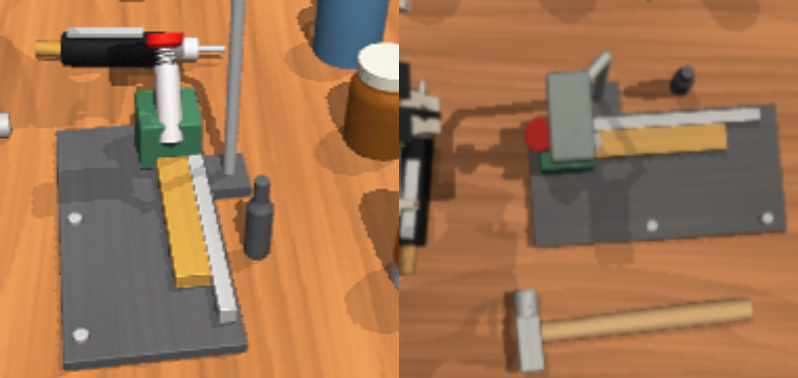

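The bar is still home against the rail and block (top crop (660,140)), the red head is back at its rest pixel (308,238), the bystanders are unmoved and the gripper is clear.

```bash
python3 -c "
from plant import r
print(r.close_job())"
```

```text
the job is handed in; nothing more can be done
None
```

The job is handed in at about 30 s: the bar lies flush on the rail and block, and the plunger was pressed to its stop once and sprang back. The gripper is clear and the bystanders look unmoved, but I let the press reach about 93 N at the wrist, against the 120 N limit.

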